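# Snap the knob cap onto the hook rail's clamp stud

## Robot

A 6-joint arm with a two-finger parallel gripper is mounted at the origin on the work surface. World frame = base frame: x ahead of the robot, y to its left, z up, the work surface at z = 0. Lengths are in m, angles in degrees, forces in N, time in s.
With the tool pointing down it reaches from about 0.4 to 0.825 m from the base axis. Payload 7 kg.
Tool frame: the origin (TCP) lies on the centre line of the jaws, within the pads' length; the fingertips stand 19 mm ahead of it and the grasp point (between the pads) is the TCP (r.tip_extent is the distance from the TCP to the fingertips, in m); z points along the fingers, y is the line along which they close (so a half turn about z gives the same grasp; the last joint's range is limited). The gripper opens to 88 mm and grips with 3 to 60 N. Pads are 19 mm wide; open, the fingers measure 130 mm over their backs; the gripper's body (78 mm by 193 mm) begins 47 mm behind the grasp point.
Start: joints at [91.049, 20.546, 0.682, 0, -70.136, -16.507], TCP at [0.18, 0.651, 0.246] pointing down, gripper open.
Joint ranges: [-176.03, 176.03], [-82.01, 121.73], [-58.28, 71.71], [-173.87, 95.51], [-174.79, -0.11], [-173.66, 173.66]. Speed limits (degrees/s): [136.94, 136.94, 172.46, 180, 180, 180].

## Interface

Orientations are given as [roll, pitch, yaw] about the fixed x, y, z axes, in that order (R = Rz(yaw) Ry(pitch) Rx(roll)).
In Python, from plant import r gives the robot as it stands. The module is installed in compiled form; this text tells all that it offers.
- The arm moves only by the tool jog_arm, never from a script. Its argument "deltas" is a list that holds one entry, the list of rows, each a list of 5 numbers: the opening, from -1 (shut) to 1 (fully open), then the shift along the world's x, y, z in cm, then the turn about the world's z in rad. In form: [[[claw, dx, dy, dz, turn], ...]]. A call has 1 to 8 rows; each row shifts and turns the commanded pose from where the row before left it; what a row does not reach is not made up. A row lasts 1/8 s, in which the tool goes at most 62.5 mm and 10.7 degrees, less where a joint would pass 70% of its speed; a pose out of reach is approached as far as the arm can. A call with a gripper value outside its range is refused whole. The fingers move at their own pace and stop on an object; "force" is the grip in N (left out, the last holds). Time passes only in rows, so rows that do not move let the fingers close. It gives the time, the measured TCP pose, the force, the opening and the grip force at its end, in the units of the state.
- r.get_state(): the state, without advancing time (a new reading comes with each control period).
- r.capture(name): name is "scene" or "top"; returns the picture (400x640x3 uint8, blue, green, red); there is no depth.
- r.camera_info(name): a dict with "fx", "fy", "cx", "cy" (pixels), "view" (4x4, takes a point from world to camera coordinates). Camera axes: x right, y up, looking along -z (the intrinsics and any distortion apply to the point x, -y, -z); pixel columns grow to the right and rows downward; lengths in m; the calibration is good to about 2 mm. A picture is of the moment at which its call begins. camera_info takes no time and is no camera call.
- r.close_job(): hands the job in; it is judged then, once.
The state is a dict: "time_s": time; "joints": joint angles; "qd": joint speeds; "joint_torque": joint torques, N m; "tcp_pos": TCP position; "eef_rot": TCP orientation; "contact_force": force on the tool from outside, world axes, zero at the start; "moment": the same for the moment, N m; "gripper_width": finger opening in m; "gripper_force": force on a finger pad.
Only numpy, scipy, OpenCV 4.12 (cv2) and the standard library are available. Lean on these libraries where they do the work, as an engineer would, in place of code of your own. Each camera call takes 0.05 s, during which the arm holds its last target. There are 200 camera calls.

## Task

The hook rail's clamp stud on the rim of the stool is bare: swing the latch lever of the wooden notions box free, open its lid, and take out the knob cap. Press the cap straight down on the stud until it clicks fully home, and finish still holding it: fingers on the cap, pressing it firmly down. Leave the hoop, the jar and the glass dome where they are.

Things in the scene. Friction and masses are not known exactly. Their poses are not given: they have to be found in the camera images.
- box: open wooden box fixed on the stool, 120 (its x) x 160 (its y) x 56 mm, walls and floor 5 mm; origin at the centre of its underside, on the stool top (z = 0); its front with the latch faces its -x. It holds the cap.
- latch (a joint): latch lever of the box, a flat steel turn-bar on an upright pivot; radians, starts at 0 to 0.25 (its nose overlaps the lid by 11 mm at 0 and blocks it), grows as the peg end swings towards the box's -y (anticlockwise from above), lid free above 1.25, stop at 1.6; it stays where it is left, the peg needs about 1 N.
- latch_peg (a point): middle of the exposed upright round peg (12 mm diameter, 30 mm of it above the bar, 92 mm above the stool top) that stands on the lever's outer end, 38 mm from the pivot; push it sideways. Bar underside is 67 mm and top 75 mm above the stool top, peg top 106 mm.
- latch_pivot (a point): pivot axis of the latch lever (upright), at the bar's mid height, 14 mm in front of the box's front face and 45 mm to the box's -y of its middle
- lid (a joint): lid of the box, 120 x 160 x 8 mm; radians, 0 shut, grows as it opens upward, stop at 2.1; a stiff hinge (0.16 N m) lets it stay at any angle. Swung back past 1.8 it leaves room for the hand above the box.
- lid_handle (a point): middle of the lid's bar handle: a round steel bar 10 mm thick, 60 mm long along the box's y, its centre 30 mm above the lid's top face, 16 mm behind the lid's front edge and 30 mm to the box's +y of the middle; 94.5 mm above the stool top when shut
- lid_hinge (a point): middle of the lid's hinge line, which runs along the box's y at the upper far (+x) edge of the box, 56.5 mm above the stool top
- cap: round dark-wood knob cap, 50 g, 46 mm high: a skirt 36 mm in diameter and 24 mm high, open below, under a plain round grip knob 24 mm in diameter and 22 mm high. Origin at the centre of its underside, z up along its axis. It stands upright on the floor of the box (5 mm above the stool top). Mouth 20 mm in diameter, inside depth 20 mm.
- rail: steel hook rail clamped to the stool's rim, fixed; a flat jaw 50 mm wide and 6 mm thick lies on the stool top and carries the stud. Origin on the stud's axis at the stool top; its +y points outward over the rim.
- stud_seat (a point): on the stud's upright axis, on its 40 mm round flange, 10 mm above the stool top; the cap's underside rests here when home. Stud 17 mm in diameter, 19 mm high above this point, tapered tip. Three sprung catches meet the cap's lip 12 mm above the seat; push peaks at 6 to 10 N, drops away (the catches then pull the cap down) and rises only when the cap is home.
- stud_tip (a point): top of the stud, on its axis, 29 mm above the stool top
- jar: bystander: button jar, 60 mm in diameter, 70 mm high, on a red coaster; origin at the centre of its underside
- dome: bystander: glass magnifier dome, 72 mm in diameter, 33 mm high; origin at the centre of its underside
- hoop: bystander: small flat brass-rimmed hoop, 90 mm in diameter, 10 mm high; origin at the centre of its underside

How it is judged:
By the outcome, as a careful person would: the job done as asked, in the order asked, and still so for the second after the job is handed in, while the arm keeps its last pose, push and grip.
It also fails if it takes over 72 s, if anything falls off the work surface, if the arm or the gripper's body presses on something with over 40 N, if the wrist force passes 120 N, or if a joint passes its speed limit or range.

## Working session

There is one attempt and no reset: what is moved stays moved. The work goes in short steps, Python scripts to look and compute and a tool call to move; the robot and the scene stay as the last step left them, time stands still between calls to the robot, and variables do not carry over. Pictures are saved under pics/ and viewed, at most 10 in all, crops included, and the job is handed in when it is done.

Besides the shell and the picture viewer there is one more tool, called after "Request:" as name(argument=value, ...), one argument or row to a line, values as JSON. jog_arm: Moves the arm, as the interface text tells. Its arguments: {"type":"object","properties":{"deltas":{"type":"array"},"force":{"type":"number"}},"required":["deltas"]}

```bash
mkdir -p pics; python3 - <<'E'
from plant import r
import cv2,numpy as np
for n in("scene","top"):
    cv2.imwrite(f"pics/{n}0.png",r.capture(n)); i=r.camera_info(n)
    print(n,{k:(np.round(v,4).tolist() if k=="view" else v) for k,v in i.items()})
s=r.get_state();print(s)
E
```

```text
scene {'fx': 395.4916083905029, 'fy': 395.4916083905029, 'cx': 318.13743477531835, 'cy': 203.39237622471492, 'view': [[0.0506, 0.9986, -0.0178, -0.0487], [-0.5574, 0.043, 0.8292, 0.2537], [0.8287, -0.032, 0.5587, -1.1828], [0.0, 0.0, 0.0, 1.0]]}
top {'fx': 383.6931402686518, 'fy': 383.6931402686518, 'cx': 318.3295823385498, 'cy': 196.89887738117483, 'view': [[-0.0047, -1.0, 0.002, 0.0312], [0.9963, -0.0045, 0.0861, -0.571], [-0.0861, 0.0024, 0.9963, -0.7215], [0.0, 0.0, 0.0, 1.0]]}
{'time_s': 0.1, 'joints': array([ 9.10488174e+01,  2.05853779e+01,  6.40446241e-01, -1.70695285e-02,
       -7.01339774e+01, -1.65088839e+01]), 'qd': array([ 0.03896695, -0.03857271,  0.16548755, -0.02862737,  0.05568898,
       -0.05098497]), 'joint_torque': array([-2.08049451e-04, -5.84164417e+01,  2.93751258e+01,  7.01559439e+00,
        1.01602662e-02, -5.22772507e-05]), 'tcp_pos': array([0.17982798, 0.6502045 , 0.2447513 ]), 'eef_rot': array([ 1.79919783e+02, -7.03911966e-03, -1.54658732e+01]), 'contact_force': array([-0.21419143, -1.10589719,  0.60251366]), 'moment': array([-0.02991314, -0.0294718 , -0.01760015]), 'gripper_force': 0.0, 'gripper_width': 0.08741605261955371}
```

View pics/scene0.png

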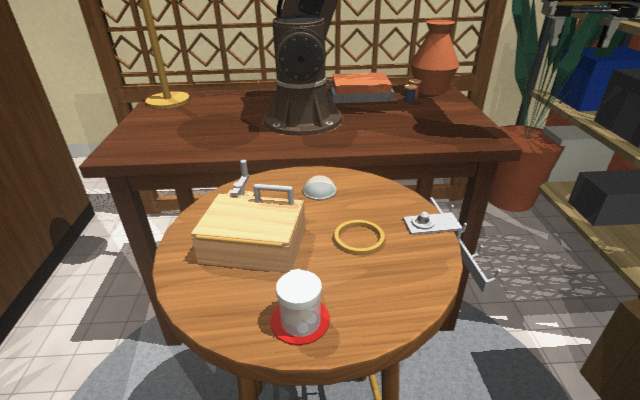

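View pics/top0.png

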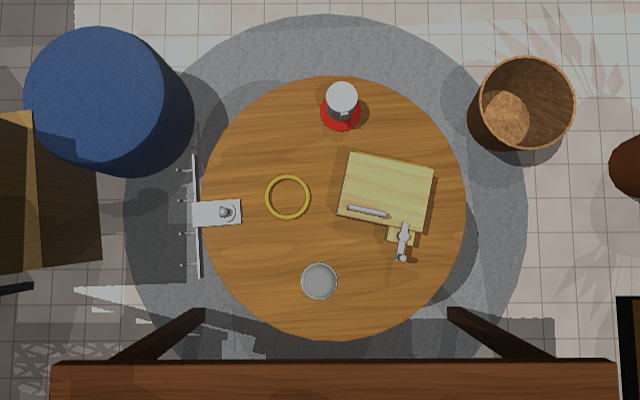

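The scene view shows the box at about (250,230), the peg at (244,165), the handle at (256–291,188) and the stud at (423,217). In the top view the lid is at (385,190), the handle at (368,211), the peg at (403,258), the stud at (224,212), the hoop at (288,197), the dome at (319,281) and the jar at (341,100). I'll zoom in next to get accurate pixels.

```bash
python3 - <<'E'
import cv2,numpy as np
a=cv2.imread("pics/scene0.png");b=cv2.imread("pics/top0.png")
def c(i,x,y,w,h,k): return cv2.resize(i[y:y+h,x:x+w],None,fx=k,fy=k,interpolation=cv2.INTER_CUBIC)
m=np.zeros((600,800,3),np.uint8)
m[:330,:390]=c(a,190,155,130,110,3)   # scene box
m[:390,400:760]=c(b,325,145,120,130,3) # top box
m[400:600,:350]=c(a,400,195,70,40,5)
m[400:600,400:750]=c(b,185,192,70,40,5)
cv2.imwrite("pics/z.png",m)
E
```

```text
(no output)
```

View pics/z.png

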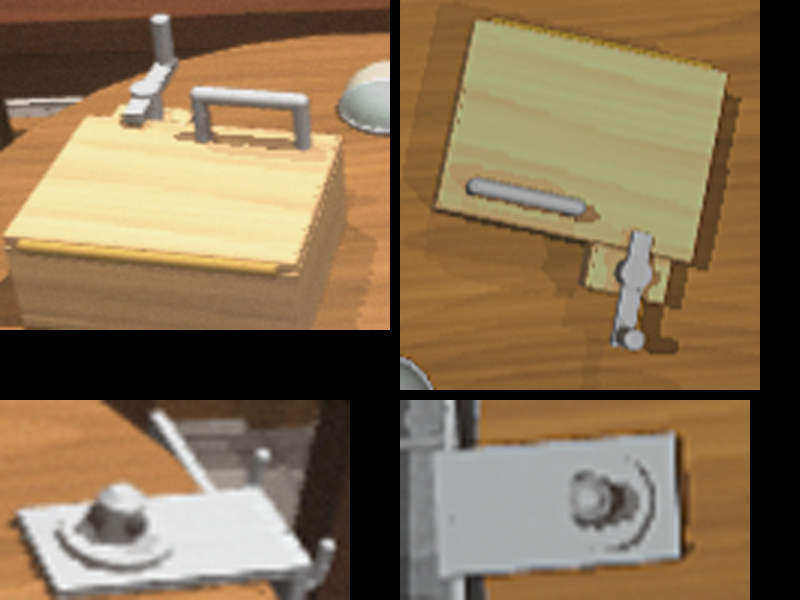

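The zoom shows these features clearly, as scene pixel / top pixel:
- Peg top: (243.7,161.3) / (402,257.7)
- Handle ends: (256,186) and (290.7,188.3) / (385.7,214.3) and (348.7,207)
- Stud tip: (424,213.6) / (223.6,211.4)

I'll triangulate them.

```bash
cat > h.py <<'E'
from plant import r
import cv2,numpy as np
def ray(n,p):
    i=r.camera_info(n);V=np.array(i["view"]);R=V[:3,:3]
    d=R.T@np.array([(p[0]-i["cx"])/i["fx"],-(p[1]-i["cy"])/i["fy"],-1]);return -R.T@V[:3,3],d/np.linalg.norm(d)
def tri(p,q):
    (a,u),(b,v)=ray("scene",p),ray("top",q)
    s,t=np.linalg.lstsq(np.c_[u,-v],b-a,rcond=None)[0]
    A,B=a+s*u,b+t*v;return (A+B)/2,np.linalg.norm(A-B)
def plane(n,p,z):
    o,d=ray(n,p);return o+d*(z-o[2])/d[2]
def pix(n,P):
    i=r.camera_info(n);c=np.array(i["view"])@np.r_[P,1];return i["fx"]*c[0]/-c[2]+i["cx"],-i["fy"]*c[1]/-c[2]+i["cy"]
E
python3 - <<'E'
from h import *
np.set_printoptions(precision=4,suppress=True)
print({k:v for k,v in r.camera_info("top").items() if k not in("view","fx","fy","cx","cy")})
for n,p,q in [("peg",(243.7,161.3),(402,257.7)),("hR",(290.7,188.3),(348.7,207)),("hL",(256,186),(385.7,214.3)),
 ("lid f-y",(218.3,194.3),(422.3,232.3)),("lid f+y",(304,200.7),(337.3,214.3)),("lid h+y",(287.3,244.3),(350.7,151.7)),("lid h-y",(192.7,234.3),(434,169.3)),
 ("tip",(424,213.6),(223.6,211.4))]: print(n,*tri(p,q))
for n,p,z in [("hR",(348.7,207),.0945),("hL",(385.7,214.3),.0945),("peg",(402,257.7),.106),("piv",(403.3,235),.077),("f-y",(422.3,232.3),.0645),("f+y",(337.3,214.3),.0645),("h+y",(350.7,151.7),.0645),("h-y",(434,169.3),.0645),("tip",(223.6,211.4),.029),("jaw1",(241,198.6),.006),("jaw2",(241.4,223.2),.006),("hoop",(288,197),.01),("dome",(319,281),.01),("jar",(342,95),.07)]: print(n,plane("top",p,z))
E
```

```text
{}
peg [ 0.459  -0.1133  0.1036] 0.0019683947986406237
hR [ 0.5471 -0.0244  0.0941] 0.00040106430513527666
hL [ 0.5338 -0.0869  0.094 ] 0.005058728089069549
lid f-y [ 0.5018 -0.1609  0.06  ] 0.00244411455369503
lid f+y [ 0.5358 -0.0043  0.0602] 0.0036793888558794316
lid h+y [ 0.653  -0.0316  0.0588] 0.001737248185619513
lid h-y [ 0.6184 -0.1845  0.0602] 0.00520868939448559
tip [0.5441 0.2139 0.0258] 0.0038643451563981535
hR [ 0.547  -0.0246  0.0945]
hL [ 0.5339 -0.0894  0.0945]
peg [ 0.4592 -0.1137  0.106 ]
piv [ 0.4974 -0.1233  0.077 ]
f-y [ 0.5019 -0.161   0.0645]
f+y [ 0.5355 -0.006   0.0645]
h+y [ 0.6518 -0.0319  0.0645]
h-y [ 0.6181 -0.1859  0.0645]
tip [0.5436 0.2111 0.029 ]
jaw1 [0.5701 0.1826 0.006 ]
jaw2 [0.5212 0.1811 0.006 ]
hoop [0.5725 0.0887 0.01  ]
dome [0.4081 0.028  0.01  ]
jar [ 0.7582 -0.0165  0.07  ]
```

Request:
jog_arm(
  deltas=[
    [[-1, 3, -4, 0, 0.057], [-1, 3, -4, 0, 0], [-1, 3, -4, 0, 0], [-1, 3, -4, 0, 0], [-1, 3, -4, 0, 0], [-1, 3, -4, 0, 0], [-1, 3, -4, 0, 0], [-1, 3, -4, 0, 0]],
  ],
  force=20,
)

```text
time_s: 1.1
tcp_pos: [0.4205, 0.329, 0.2454]
eef_rot: [180.0, 0.0, -12.2]
contact_force: [0.4, 0.7, 0.6]
gripper_width: 0.0134
gripper_force: 0.0
```

Request:
jog_arm(
  deltas=[
    [[-1, 3, -4, 0, 0], [-1, 1, -5, 0, 0], [-1, 0.5, -5, 0, 0], [-1, 0, -5, 0, 0], [-1, 0, -5, 0, 0], [-1, 0, -5, 0, 0], [-1, 0, -5, 0, 0], [-1, 0, 0, 0, 0]],
  ],
)

```text
time_s: 2.1
tcp_pos: [0.4642, -0.0121, 0.2454]
eef_rot: [180.0, 0.0, -12.4]
contact_force: [0.3, 0.4, 0.4]
gripper_width: 0.0004
gripper_force: 0.0
```

Request:
jog_arm(
  deltas=[
    [[-1, 0.2, -3.5, 0, 0], [-1, 0, -3.5, 0, 0], [-1, 0, 0, -4, 0], [-1, 0, 0, -5, 0], [-1, 0, 0, -3.0, 0], [-1, 0, 0, -2.0, 0], [-1, 0, 0, 0, 0]],
  ],
)

```text
time_s: 2.98
tcp_pos: [0.4659, -0.0791, 0.1042]
eef_rot: [179.9, 0.2, -12.2]
contact_force: [-0.7, 0.6, 0.4]
gripper_width: 0.0004
gripper_force: 0.0
```

```bash
python3 - <<'E'
from h import *
a=r.capture("scene");b=r.capture("top")
m=np.hstack([cv2.resize(a[130:270,190:320],None,fx=3,fy=3),cv2.resize(b[145:285,325:445],None,fx=3,fy=3)])
cv2.imwrite("pics/p1.png",m);print(r.get_state()["tcp_pos"])
E
```

```text
[ 0.46738327 -0.07902446  0.10600708]
```

View pics/p1.png

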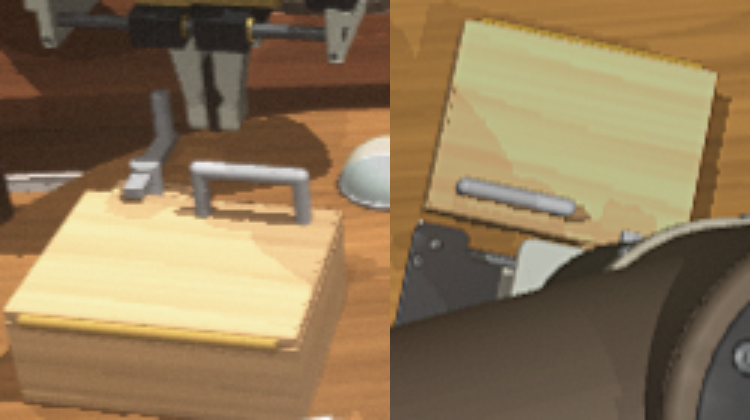

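The fingers stand to the +y side of the peg, clear of the handle. I'll sweep the peg now.

Request:
jog_arm(
  deltas=[
    [[-1, 0, -0.8, 0, 0], [-1, 0, -0.7, 0, 0], [-1, 0, -0.7, 0, 0], [-1, 0, -0.7, 0, 0], [-1, 0, -0.7, 0, 0], [-1, -0.1, -0.6, 0, 0], [-1, 0, 0, 0, 0]],
  ],
)

```text
time_s: 3.95
tcp_pos: [0.466, -0.1219, 0.1056]
eef_rot: [180.0, -0.0, -12.2]
contact_force: [0.1, 0.3, -0.2]
gripper_width: 0.0006
gripper_force: 0.4
```

Request:
jog_arm(
  deltas=[
    [[-1, -1.2, 0.25, 0, 0], [-1, -1.2, 0.25, 0, 0], [-1, 0, 0, 0, 0], [-1, -0.3, -1.3, 0, 0], [-1, -0.25, -1.25, 0, 0], [-1, 0, 0, 0, 0]],
  ],
)

```text
time_s: 4.7
tcp_pos: [0.4362, -0.143, 0.1054]
eef_rot: [180.0, 0.0, -12.3]
contact_force: [1.2, -0.2, -0.2]
gripper_width: 0.0007
gripper_force: 0.0
```

Request:
jog_arm(
  deltas=[
    [[-1, 0.7, -0.2, 0, 0], [-1, 0.7, -0.2, 0, 0], [-1, 0.6, -0.2, 0, 0], [-1, 0.5, -0.2, 0, 0], [-1, 0.4, -0.2, 0, 0], [-1, 0.3, -0.1, 0, 0], [-1, 0, 0, 0, 0]],
  ],
)

```text
time_s: 5.58
tcp_pos: [0.468, -0.1537, 0.1052]
eef_rot: [179.9, 0.1, -12.2]
contact_force: [-3.3, -4.9, -0.8]
gripper_width: 0.0009
gripper_force: 2.4
```

```bash
python3 - <<'E'
from h import *
a=r.capture("scene");cv2.imwrite("pics/p2.png",cv2.resize(a[130:270,190:320],None,fx=4,fy=4,interpolation=cv2.INTER_CUBIC))
s=r.get_state();print(s["tcp_pos"],s["contact_force"])
P=np.array([.496,-.124])
for q in(0.9,1.2,1.35,1.5):
    v=P+.038*(-np.cos(q)*np.array([.977,-.212])-np.sin(q)*np.array([.212,.977]));x,y=pix("scene",[*v,.106]);print(q,v,((x-190)*4,(y-130)*4))
E
```

```text
[ 0.46795789 -0.15366302  0.10519837] [-3.23884825 -5.61229763 -0.30522211]
0.9 [ 0.46661163 -0.1480741 ] (np.float64(134.69790887322665), np.float64(131.12082446583622))
1.2 [ 0.4750386  -0.15568373] (np.float64(115.27844196068122), np.float64(140.4646556246098))
1.35 [ 0.48000873 -0.15846039] (np.float64(107.42471796201085), np.float64(145.9132035243167))
1.5 [ 0.48533799 -0.16046314] (np.float64(101.0684182733878), np.float64(151.74026281513056))
```

View pics/p2.png

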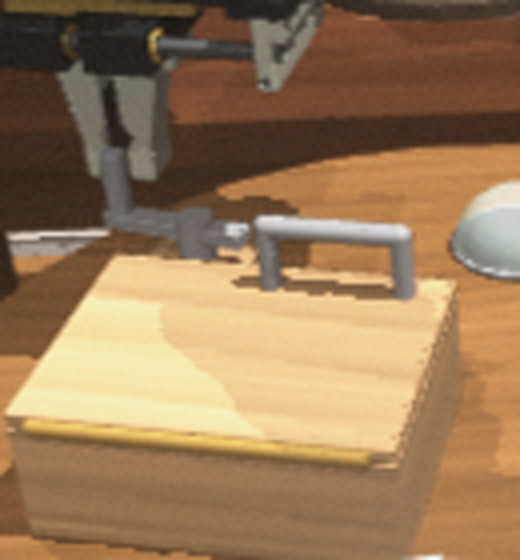

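The peg has swung well round, with its top at about (218.8,167.5) in the full scene picture and the nose off the lid. I'll put a number on the angle.

```bash
python3 - <<'E'
from h import *
for n,p,z in (("top0",0,0),):
  a=plane("scene",(243.7,161.3),.106);b=plane("scene",(218.8,167.6),.106);c=plane("scene",(190+195/4,130+211/4),.077);d=plane("scene",(190+236/4,130+231/4),.071)
  print(a,b,c,d); 
  for v in(b-c,b-d,): print(np.degrees(np.arctan2(v[1],v[0])))
  ang=lambda v:np.arctan2(v[1],v[0]); print(np.linalg.norm((b-a)[:2]), 2*np.arcsin(np.linalg.norm((b-a)[:2])/.076))
E
```

```text
[ 0.46385836 -0.11146057  0.106     ] [ 0.48459842 -0.1542229   0.106     ] [ 0.49227079 -0.12109719  0.077     ] [ 0.5015864  -0.10212395  0.071     ]
-103.04056276630305
-108.0596702470983
0.04752647830823052 1.3511558407276913
```

The chord and bar direction put the latch at about 1.4 rad. I'll nudge it slightly further, back off and rise, then check the wrist.

Request:
jog_arm(
  deltas=[
    [[-1, 0.2, -0.1, 0, 0], [-1, 0, 0, 0, 0], [-1, -1.0, 0.2, 0, 0], [-1, 0, 0, 4, 0], [-1, 0, 0, 4, 0], [-1, 0, 0, 0, 0]],
  ],
)

```text
time_s: 6.38
tcp_pos: [0.4628, -0.1517, 0.189]
eef_rot: [-179.9, -0.4, -12.1]
contact_force: [-0.3, -0.1, -0.2]
gripper_width: 0.0004
gripper_force: 0.0
```

```bash
python3 - <<'E'
from h import *
s=r.get_state();print(s["joints"].round(1),s["tcp_pos"],s["time_s"])
a=r.capture("scene");g=a
x,y=216,166
cv2.imwrite("pics/p3.png",cv2.resize(a[130:270,190:320],None,fx=3,fy=3,interpolation=cv2.INTER_CUBIC))
E
```

```text
[  5.1   5.2 -27.5   0.  -56.9  72.8] [ 0.46281212 -0.15169624  0.18895763] 6.375
```

Request:
jog_arm(
  deltas=[
    [[0, 0, 0, 0, -0.175], [0, 1, 1.2, 0, -0.175], [0, 1.5, 1.8, 0, -0.175], [0, 1.5, 1.8, 0, -0.175], [0, 1.5, 1.8, 0, -0.175], [0, 1.5, 1.8, 0, -0.175], [0, 0.8, 1.0, 0, -0.175], [0, 0, 0, 0, -0.175]],
  ],
)

```text
time_s: 7.42
tcp_pos: [0.5385, -0.057, 0.1841]
eef_rot: [179.9, -0.0, -92.7]
contact_force: [-0.5, -0.3, -0.2]
gripper_width: 0.0441
gripper_force: 0.0
```

Request:
jog_arm(
  deltas=[
    [[0, 0, 0, 0, -0.175], [0, 0, 0, 0, 0], [0, 0, 0, 0, 0]],
  ],
)

```text
time_s: 7.8
tcp_pos: [0.5382, -0.0579, 0.185]
eef_rot: [180.0, -0.0, -102.2]
contact_force: [0.4, 0.4, 0.3]
gripper_width: 0.0437
gripper_force: 0.0
```

View pics/p3.png

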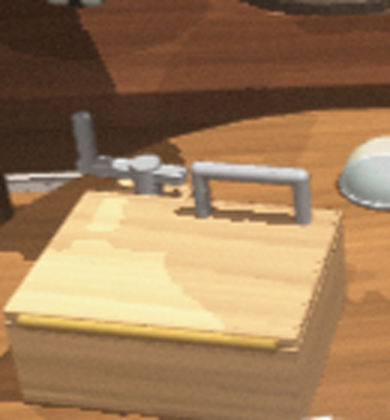

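The bar now lies parallel to the front edge, with the peg at (82,115) in the crop, so the lid is free. Next I'll descend and grip the handle.

Request:
jog_arm(
  deltas=[
    [[0, 0.2, 0.1, -3.5, 0], [0, 0, 0, -3, 0], [0, 0, 0, -1.6, 0], [0, 0, 0, 0, 0], [-1, 0, 0, 0, 0], [-1, 0, 0, 0, 0], [-1, 0, 0, 0, 0], [-1, 0, 0, 0, 0]],
  ],
  force=12,
)

```text
time_s: 8.8
tcp_pos: [0.5418, -0.0569, 0.1053]
eef_rot: [-179.8, 0.0, -102.4]
contact_force: [13.7, -8.8, -7.3]
gripper_width: 0.0096
gripper_force: 10.6
```

```bash
python3 - <<'E'
import numpy as np
ex=np.array([.977,-.212]);p=None
for d in np.arange(0,86,5.):
    a=np.radians(159.93-d);b=.1107*np.array([np.cos(a),np.sin(a)])
    if p is not None: s=b-p; print(d,np.round(100*np.r_[s[0]*ex,s[1]],2))
    p=b
E
```

```text
5.0 [ 0.36 -0.08  0.89]
10.0 [ 0.44 -0.09  0.86]
15.0 [ 0.51 -0.11  0.81]
20.0 [ 0.58 -0.12  0.77]
25.0 [ 0.64 -0.14  0.71]
30.0 [ 0.7  -0.15  0.65]
35.0 [ 0.75 -0.16  0.59]
40.0 [ 0.8  -0.17  0.52]
45.0 [ 0.84 -0.18  0.44]
50.0 [ 0.87 -0.19  0.37]
55.0 [ 0.9  -0.2   0.29]
60.0 [ 0.92 -0.2   0.21]
65.0 [ 0.94 -0.2   0.12]
70.0 [ 0.94 -0.2   0.04]
75.0 [ 0.94 -0.2  -0.04]
80.0 [ 0.94 -0.2  -0.13]
85.0 [ 0.92 -0.2  -0.21]
```

Request:
jog_arm(
  deltas=[
    [[-1, 0.2, -0.1, 0, 0], [-1, 0.36, -0.08, 0.89, 0], [-1, 0.44, -0.09, 0.86, 0], [-1, 0.51, -0.11, 0.81, 0], [-1, 0.58, -0.12, 0.77, 0], [-1, 0, 0, 0, 0]],
  ],
)

```text
time_s: 9.55
tcp_pos: [0.5594, -0.0612, 0.1379]
eef_rot: [179.8, 0.0, -102.5]
contact_force: [-8.1, 7.1, 7.9]
gripper_width: 0.0095
gripper_force: 12.0
```

Request:
jog_arm(
  deltas=[
    [[-1, 0.5, -0.12, 0.78, 0], [-1, 0.68, -0.15, 0.69, 0], [-1, 0.75, -0.16, 0.59, 0], [-1, 0.8, -0.17, 0.52, 0], [-1, 0.84, -0.18, 0.44, 0], [-1, 0, 0, 0, 0]],
  ],
)

```text
time_s: 10.3
tcp_pos: [0.5972, -0.0697, 0.1692]
eef_rot: [-180.0, 0.0, -102.4]
contact_force: [-3.5, 2.9, 8.9]
gripper_width: 0.0094
gripper_force: 12.0
```

Request:
jog_arm(
  deltas=[
    [[-1, 0.87, -0.19, 0.37, 0], [-1, 0.9, -0.2, 0.29, 0], [-1, 0.92, -0.2, 0.21, 0], [-1, 0.94, -0.2, 0.12, 0], [-1, 0.94, -0.2, 0.04, 0], [-1, 0, 0, 0, 0]],
  ],
)

```text
time_s: 11.05
tcp_pos: [0.644, -0.0801, 0.1782]
eef_rot: [-179.9, -0.0, -102.4]
contact_force: [1.1, -0.9, 2.2]
gripper_width: 0.0092
gripper_force: 12.0
```

```bash
python3 - <<'E'
from h import *
a=r.capture("scene");b=r.capture("top")
m=np.hstack([cv2.resize(a[100:280,180:330],None,fx=2.5,fy=2.5),cv2.resize(b[100:280,315:455],None,fx=2.5,fy=2.5)])
cv2.imwrite("pics/p4.png",m);print(r.get_state()["tcp_pos"],r.get_state()["contact_force"])
E
```

```text
[ 0.64330369 -0.0799474   0.17821353] [ 0.45923602 -1.93136228  1.68608906]
```

View pics/p4.png

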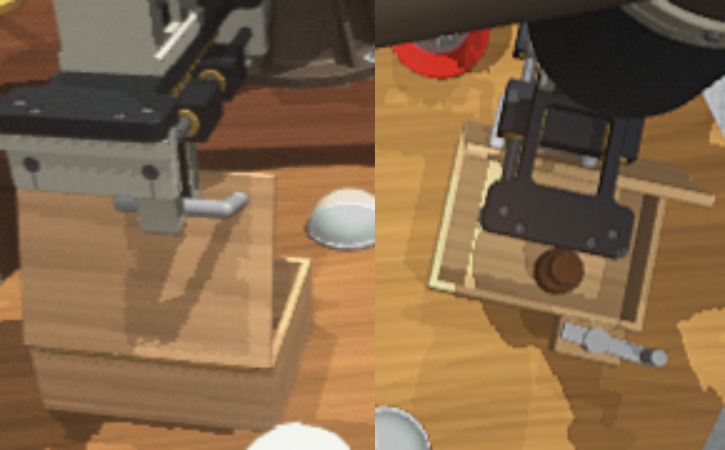

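The lid is up about 70° and the cap is visible in the box, at about (392,208) in the full top picture. I'll swing the lid a bit more and then release.

Request:
jog_arm(
  deltas=[
    [[-1, 0.94, -0.2, -0.04, 0], [-1, 0.94, -0.2, -0.13, 0], [-1, 0.92, -0.2, -0.21, 0], [-1, 0, 0, 0, 0], [-0.6, 0, 0, 0, 0], [-0.6, 0, 0, 0, 0], [-0.6, 0, 0, 3, 0], [-0.6, 0, 0, 4, 0]],
  ],
)

```text
time_s: 12.15
tcp_pos: [0.6701, -0.0853, 0.2443]
eef_rot: [179.9, -0.0, -102.4]
contact_force: [0.9, -0.4, 0.7]
gripper_width: 0.0173
gripper_force: 0.0
```

Request:
jog_arm(
  deltas=[
    [[-1, -3.4, 0.7, 0, 0], [-1, -3.3, 0.7, 0, 0], [-1, 0, 0, -5, 0], [-1, 0, 0, -5, 0], [-1, 1, -0.2, 0, 0], [-1, 1, -0.2, 0, 0], [-1, 0.8, -0.2, 0, 0], [-1, 0.6, -0.1, 0, 0]],
  ],
)

```text
time_s: 13.15
tcp_pos: [0.6391, -0.0788, 0.146]
eef_rot: [-179.9, 0.0, -102.4]
contact_force: [-1.7, 0.0, 1.5]
gripper_width: 0.0003
gripper_force: 1.0
```

Request:
jog_arm(
  deltas=[
    [[-1, 0.5, -0.1, 0, 0], [-1, 0.5, -0.1, 0, 0], [-1, 0.4, -0.1, 0, 0], [-1, 0, 0, 0, 0]],
  ],
)

```text
time_s: 13.65
tcp_pos: [0.6522, -0.0818, 0.1445]
eef_rot: [-180.0, -0.0, -102.4]
contact_force: [-0.9, -0.1, -0.3]
gripper_width: 0.0004
gripper_force: 0.2
```

Request:
jog_arm(
  deltas=[
    [[-1, -3, 0.6, 0, 0], [-1, -3, 0.6, 3, 0], [-1, -1, 3, 5, 0.15], [0, 0, 5, 3, 0.18], [0, 0, 5, 0, 0.18], [0, 0, 5, 0, 0.18], [0, 0, 3, 0, 0.18], [0, 0, 0, 0, 0]],
  ],
)

```text
time_s: 14.65
tcp_pos: [0.5821, 0.1426, 0.255]
eef_rot: [-179.9, -0.0, -52.3]
contact_force: [-0.2, -0.4, 0.0]
gripper_width: 0.0419
gripper_force: 0.0
```

```bash
python3 - <<'E'
from h import *
a=r.capture("scene");b=r.capture("top")
cv2.imwrite("pics/s5.png",a);cv2.imwrite("pics/t5.png",b)
m=np.zeros((540,800,3),np.uint8);m[:,:390]=cv2.resize(a[110:290,190:320],None,fx=3,fy=3);m[:,395:800]=cv2.resize(b[110:290,320:455],None,fx=3,fy=3)
cv2.imwrite("pics/p5.png",m);print(r.get_state()["tcp_pos"])
E
```

```text
[0.58192077 0.14058619 0.25484034]
```

View pics/p5.png

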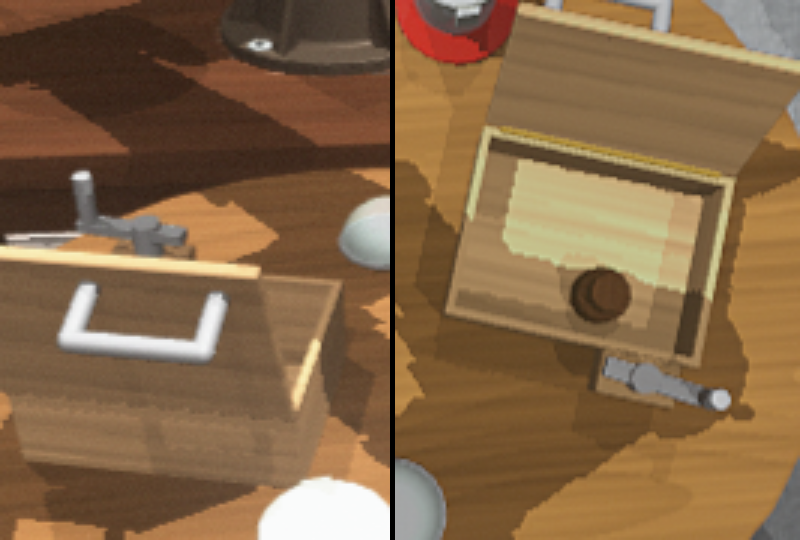

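The lid stands well back, and the cap is inside: knob top at about (391.7,207.7) and skirt at (388.7,208.3) in the full top picture. The scene view can't see it, so I'll fit circles to both levels and cross-check.

```bash
python3 - <<'E'
from h import *
b=cv2.imread("pics/t5.png");x0,y0,x1,y1=374,192,404,224
c=cv2.resize(b[y0:y1,x0:x1],None,fx=8,fy=8,interpolation=cv2.INTER_CUBIC)
g=c[:,:,2]
for n,t in(("all",78),("all",90),("knob-ish",0)):
    m=((g<t).astype(np.uint8) if t else ((g>60)&(g<95)&(c[:,:,0]<50)).astype(np.uint8))
    m=cv2.morphologyEx(m,cv2.MORPH_OPEN,np.ones((9,9)))
    k=max(cv2.findContours(m,0,2)[0],key=cv2.contourArea);(u,v),R=cv2.minEnclosingCircle(k)
    e=cv2.fitEllipse(k); p=(x0+(u-3.5)/8,y0+(v-3.5)/8);print(n,t,p,R/8,np.round(e,1).tolist() if 0 else e[1],plane("top",p,.029)[:2],plane("top",p,.051)[:2])
print(plane("top",(391.7,207.7),.051)[:2],plane("top",(388.7,208.3),.029)[:2])
for y in (204,208,212): print(b[y,376:402,2].tolist())
C=np.array([.5768,-.0962]);ex=np.array([.977,-.212]);ey=np.array([.212,.977])
for P in (plane("top",(391.7,207.7),.051)[:2],plane("top",(716-395)/3*np.array([1,0])+[320,110+400/3],.106)[:2]): print(P,"box",(P-C)@ex,(P-C)@ey)
E
```

```text
all 78 (386.96628284454346, 208.33621215820312) 9.088224411010742 (125.47119140625, 135.46267700195312) [ 0.54803757 -0.10370742] [ 0.54681271 -0.09971696]
all 90 (387.6539888381958, 208.20013236999512) 9.9707670211792 (144.3192138671875, 156.3869171142578) [ 0.54829427 -0.10503965] [ 0.54706177 -0.10100953]
knob-ish 0 (388.5464735031128, 208.46344375610352) 9.537650108337402 (138.18359375, 140.56903076171875) [ 0.54777798 -0.10675136] [ 0.54656085 -0.10267028]
[ 0.54796432 -0.10860408] [ 0.54809222 -0.10705405]
[136, 140, 139, 86, 46, 59, 76, 77, 71, 58, 71, 99, 92, 89, 90, 93, 86, 87, 88, 88, 84, 110, 169, 179, 176, 175]
[143, 143, 89, 49, 60, 83, 74, 67, 53, 64, 100, 92, 88, 89, 92, 92, 86, 90, 89, 89, 86, 84, 115, 183, 176, 176]
[171, 154, 143, 82, 50, 57, 75, 80, 83, 74, 55, 59, 69, 86, 95, 90, 91, 90, 87, 88, 83, 113, 170, 171, 168, 165]
[ 0.54796432 -0.10860408] box -0.025542798807005676 -0.018231950032766633
[ 0.48336357 -0.15720298] box -0.0783547628567008 -0.07940843067058212
```

Request:
jog_arm(
  deltas=[
    [[0, -0.6, -4, 0, 0.175], [0, -0.6, -4, 0, 0.175], [0, -0.6, -4.5, 0, 0.175], [0, -0.6, -4.5, 0, 0.175], [0, -0.6, -4.5, 0, 0.175], [0, -0.4, -3.3, 0, 0], [0, 0, 0, -5, 0], [0, 0, 0, -3, 0]],
  ],
)

```text
time_s: 15.75
tcp_pos: [0.5466, -0.1095, 0.1732]
eef_rot: [-180.0, 0.0, -2.7]
contact_force: [0.8, -0.4, -0.9]
gripper_width: 0.0438
gripper_force: 0.0
```

Request:
jog_arm(
  deltas=[
    [[0, 0, 0, 0, 0], [0, 0, 0, 0, 0]],
  ],
)

```text
time_s: 16.0
tcp_pos: [0.5485, -0.1082, 0.1761]
eef_rot: [180.0, -0.1, -2.5]
contact_force: [0.2, 1.1, 0.7]
gripper_width: 0.0439
gripper_force: 0.0
```

Request:
jog_arm(
  deltas=[
    [[0, 0, 0, -4, 0], [0, 0, 0, -4, 0], [0, 0, 0, -2.5, 0], [0, 0, 0, -1.2, 0], [0, 0, 0, -0.5, 0], [0, 0, 0, 0, 0], [-1, 0, 0, 0, 0], [-1, 0, 0, 0, 0]],
  ],
  force=25,
)

```text
time_s: 17.0
tcp_pos: [0.5482, -0.1076, 0.0533]
eef_rot: [-180.0, -0.1, -2.4]
contact_force: [0.2, -0.6, -0.4]
gripper_width: 0.0293
gripper_force: 0.0
```

Request:
jog_arm(
  deltas=[
    [[-1, 0, 0, 0, 0], [-1, 0, 0, 0, 0]],
  ],
)

```text
time_s: 17.25
tcp_pos: [0.5481, -0.1076, 0.053]
eef_rot: [-180.0, -0.0, -2.4]
contact_force: [-0.5, 1.0, 4.2]
gripper_width: 0.0232
gripper_force: 25.0
```

Request:
jog_arm(
  deltas=[
    [[-1, 0, 0, 2, 0], [-1, 0, 0, 4, 0], [-1, 0, 0, 5, 0], [-1, 0, 3, 0, 0], [-1, 0, 5, 0, 0], [-1, 0, 5, 0, 0], [-1, 0, 5, 0, 0], [-1, 0, 5, 0, 0]],
  ],
)

```text
time_s: 18.25
tcp_pos: [0.5473, 0.1239, 0.1625]
eef_rot: [180.0, 0.0, -2.5]
contact_force: [0.7, -0.8, -0.3]
gripper_width: 0.0233
gripper_force: 25.0
```

Request:
jog_arm(
  deltas=[
    [[-1, -0.2, 5, 0, 0], [-1, -0.2, 3.9, 0, 0], [-1, 0, 0, -4, 0], [-1, 0, 0, -3, 0], [-1, 0, 0, -1, 0], [-1, 0, 0, 0, 0], [-1, 0, 0, 0, 0]],
  ],
)

```text
time_s: 19.12
tcp_pos: [0.5445, 0.2117, 0.0838]
eef_rot: [-179.9, -0.1, -2.5]
contact_force: [1.1, 0.5, -0.8]
gripper_width: 0.0232
gripper_force: 25.0
```

```bash
python3 - <<'E'
from h import *
a=r.capture("scene");cv2.imwrite("pics/s6.png",a);s=r.get_state();t=s["tcp_pos"];print(t,s["eef_rot"],s["gripper_width"])
x0,y0=385,165
for P in((.544,.2113,.029),(.544,.2113,.010),(t[0],t[1],t[2]-.048),(t[0],t[1],t[2]-.024)):
    p=pix("scene",P);print(P,p,((p[0]-x0)*8,(p[1]-y0)*8))
cv2.imwrite("pics/p6.png",cv2.resize(a[y0:y0+75,x0:x0+90],None,fx=8,fy=8,interpolation=cv2.INTER_CUBIC))
E
```

```text
[0.54449759 0.21169279 0.08389631] [-1.79925614e+02 -1.00527750e-01 -2.45547050e+00] 0.023327406126896648
(0.544, 0.2113, 0.029) (np.float64(421.73300336819875), np.float64(212.3433611778085)) (np.float64(293.86402694559), np.float64(378.74688942246803))
(0.544, 0.2113, 0.01) (np.float64(420.41493825704214), np.float64(220.71191164881319)) (np.float64(283.3195060563371), np.float64(445.6952931905055))
(np.float64(0.5444975864645843), np.float64(0.2116927910646815), np.float64(0.03589631183295883)) (np.float64(422.50878860011767), np.float64(209.3913926234059)) (np.float64(300.07030880094135), np.float64(355.13114098724714))
(np.float64(0.5444975864645843), np.float64(0.2116927910646815), np.float64(0.05989631183295883)) (np.float64(424.25526473149114), np.float64(198.3403553063025)) (np.float64(314.0421178519291), np.float64(266.7228424504201))
```

View pics/p6.png

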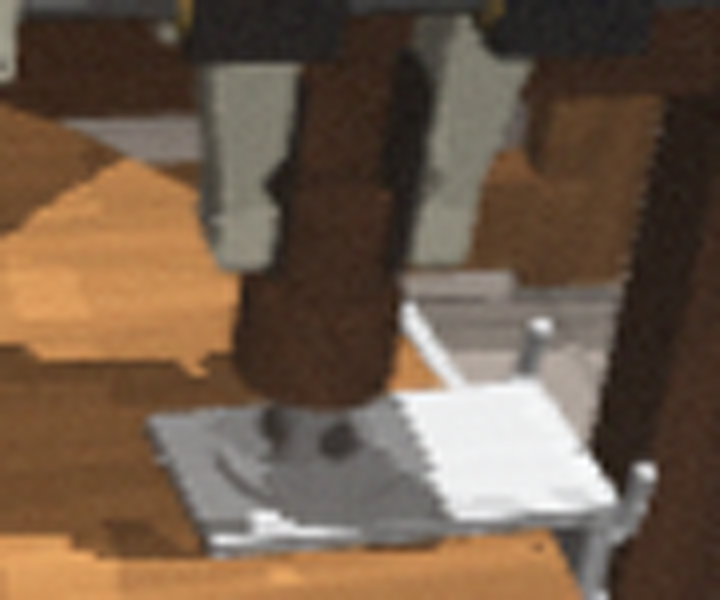

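In the 8x crop the skirt's lower edge spans roughly columns 240–388 at row ~385–405, with the stud right below it. The scene camera's offset is nearly the same for cap and stud, so they line up to about 1 mm. I'll go down gently and watch the forces.

Request:
jog_arm(
  deltas=[
    [[-1, 0, 0.05, -0.3, 0], [-1, 0, 0, -0.3, 0], [-1, 0, 0, -0.3, 0], [-1, 0, 0, -0.2, 0], [-1, 0, 0, 0, 0]],
  ],
)

```text
time_s: 19.8
tcp_pos: [0.5442, 0.2123, 0.0723]
eef_rot: [-180.0, -0.1, -2.4]
contact_force: [-1.9, 0.7, 4.9]
gripper_width: 0.0233
gripper_force: 25.0
```

Request:
jog_arm(
  deltas=[
    [[-1, -0.1, 0, 0, 0], [-1, 0, 0, 0, 0]],
  ],
)

```text
time_s: 20.05
tcp_pos: [0.543, 0.2125, 0.0718]
eef_rot: [-179.9, -0.0, -2.4]
contact_force: [-0.4, 2.4, 1.0]
gripper_width: 0.0233
gripper_force: 25.0
```

Request:
jog_arm(
  deltas=[
    [[-1, -0.05, 0.05, -0.2, 0], [-1, 0, 0, -0.2, 0], [-1, 0, 0, 0, 0]],
  ],
)

```text
time_s: 20.42
tcp_pos: [0.543, 0.2131, 0.0681]
eef_rot: [-179.9, -0.1, -2.4]
contact_force: [-0.7, 2.0, 3.5]
gripper_width: 0.0231
gripper_force: 25.0
```

Request:
jog_arm(
  deltas=[
    [[-1, 0, 0.03, 0, 0], [-1, 0, 0, -0.2, 0], [-1, 0, 0, -0.2, 0], [-1, 0, 0, 0, 0]],
  ],
  force=40,
)

```text
time_s: 20.92
tcp_pos: [0.5421, 0.2128, 0.063]
eef_rot: [-180.0, 0.0, -2.5]
contact_force: [0.8, 2.7, -1.5]
gripper_width: 0.023
gripper_force: 40.0
```

Request:
jog_arm(
  deltas=[
    [[-1, 0, 0, -0.2, 0], [-1, 0, 0, -0.2, 0], [-1, 0, 0, 0, 0]],
  ],
)

```text
time_s: 21.3
tcp_pos: [0.5419, 0.2126, 0.0589]
eef_rot: [180.0, 0.0, -2.5]
contact_force: [0.7, 3.9, -4.4]
gripper_width: 0.0229
gripper_force: 40.0
```

Request:
jog_arm(
  deltas=[
    [[-1, 0, 0.08, -0.1, 0], [-1, 0, 0, -0.1, 0], [-1, 0, 0, 0, 0]],
  ],
)

```text
time_s: 21.68
tcp_pos: [0.5421, 0.213, 0.0581]
eef_rot: [180.0, 0.0, -2.4]
contact_force: [-0.5, 0.3, 4.6]
gripper_width: 0.0227
gripper_force: 40.0
```

Request:
jog_arm(
  deltas=[
    [[-1, 0, 0, -0.1, 0], [-1, 0, 0, -0.1, 0], [-1, 0, 0, 0, 0], [-1, 0, 0, 0, 0]],
  ],
)

```text
time_s: 22.18
tcp_pos: [0.5422, 0.213, 0.0579]
eef_rot: [180.0, -0.0, -2.4]
contact_force: [-7.6, -0.6, 21.7]
gripper_width: 0.0227
gripper_force: 40.0
```

```bash
python3 - <<'E'
from h import *
cv2.imwrite("pics/f.png",r.capture("scene"));s=r.get_state();print(s["tcp_pos"],s["contact_force"],s["gripper_force"])
E
```

```text
[0.54225553 0.21301692 0.05792872] [-7.91602632 -0.02377726 22.12931381] 40.00507414340973
```

View pics/f.png

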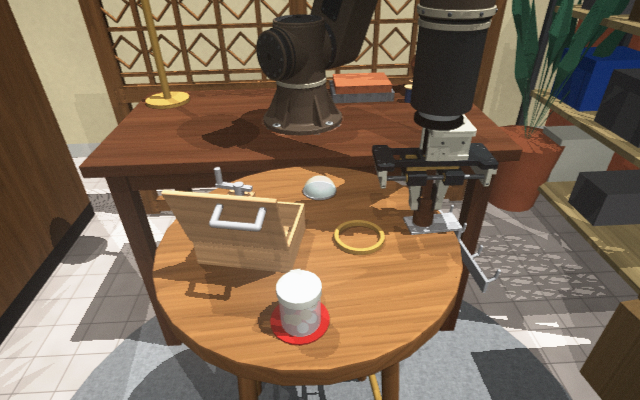

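The cap is seated on the stud at about (425,215). The hoop (359,237), dome (319,187) and jar (300,303) haven't moved, and the lid is open.

```bash
python3 -c "
from plant import r
print(r.close_job())"
```

```text
the job is handed in; nothing more can be done
None
```

The knob cap is fully home on the stud and the job is handed in at about 22 s, with the gripper still holding the cap and pressing it down at about 22 N; the hoop, jar and dome were not moved.

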